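# Lock the etching-chemicals chest

### The job

The chemicals chest is closed by a flat-bowed key whose long tongue swings under a hooked keeper. Gently rock that key to seat the lock: turn it clockwise until the tongue has passed right under the keeper and about 30 degrees beyond, then turn it back until the tongue lies squarely under the keeper, and let go. Leave the ring-shaped key of the cash tin alone.

Things in the scene. Friction and masses are not known exactly. Their poses are not given: they have to be found in the camera images.
- key_grip (a point): Centre of the flat steel bow of the key in the chest's lock: an upright plate 40 mm wide, 10 thick, 34 tall, on a captive shank 10 mm across. On the turning axis, half-way up the bow, 162 mm above the table. Axes turn with the key: x along the width and along the tongue, y through the thickness (pinch along y), z up. Keeper and tongue end 30 mm or more below this point.
- key (a joint): Angle of the chest's key, rad, positive counter-clockwise seen from above. 0: its tongue (flat steel bar 16 mm wide, reaching 66 mm from the axis, in line with the bow) points squarely under the keeper. Starts at 0.65 to 1.05. Stops at -0.7 and 1.2. Stiff (0.06 N m), stays where left. The grey steel chest, 150 x 210 x 110 mm tall, is fixed to the table.
- keeper (a point): Top centre of the fixed dark steel keeper on the chest's lid, a hook 30 mm wide and 24 mm long, open towards the key and at both sides, 65 mm from the key's axis, 130 mm above the table. The tongue's end passes freely under it; the lock is engaged with the tongue in the middle.
- tin_ring (a point): Point on the side of the 32 mm ring bow of the other key, 13 mm off its turning axis, 142 mm above the table; the ring's top is at 158 mm. It sits in the round lock of a fixed grey cash tin (156 x 196 x 105 mm tall). To be left alone.

How it is judged:
By the outcome, as a careful person would: the job done as asked, in the order asked, and still so for the second after the job is handed in, with the robot touching nothing.
It also fails if it takes over 40 s, if anything falls off the work surface, if the arm or the gripper's body presses on something with over 40 N, if the wrist force passes 120 N, or if a joint passes its speed limit or range.

### The arm

A 6-joint arm with a two-finger parallel gripper is mounted at the origin on the work surface. World frame = base frame: x ahead of the robot, y to its left, z up, the work surface at z = 0. Lengths are in mm, angles in rad, forces in N, time in s.
With the tool pointing down it reaches from about 275 to 850 mm from the base axis. Payload 5.2 kg.
Tool frame: the origin (TCP) lies at the very end of the fingers, on their centre line; the grasp point (between the pads) lies 19 mm behind it (bot.tcp_to_grasp is the distance from the TCP to the grasp point, in mm); z points along the fingers, y is the line along which they close (so a half turn about z gives the same grasp; the last joint's range is limited). The gripper opens to 85 mm and grips with 20 to 120 N. Pads are 22 mm wide; open, the fingers measure 114 mm over their backs; the gripper's body (76 mm by 85 mm) begins 54 mm behind the grasp point. The pads swing forward as they close: fully open they stand 13 mm farther back than shut.
Start: joints at [-1.31, 0.259, 1.535, -0, 1.348, -0.203], TCP at [246.063, -491.892, 195.31] pointing down, gripper open.
Joint ranges: [-3.14, 3.14], [-0.91, 2.08], [0.19, 2.58], [-1.22, 4.36], [0.22, 2.71], [-3.12, 3.12]. Speed limits (rad/s): [2.57, 2.57, 3.14, 3.14, 3.14, 3.14].

### API

Orientations are given as a 3x3 rotation matrix whose columns are the frame's x, y, z axes.
In Python, from rig import bot, imaging gives the robot as it stands.
- The arm moves only by the tool apply_moves, never from a script. Its argument "deltas" is a list of rows, each a list of 5 numbers: the shift along the tool's x, y, z as a fraction of full scale, then the turn about the tool's z as a fraction of full scale, then the opening in per cent of the stroke, from 0 (shut) to 100 (fully open). In form: [[x, y, z, twist, jaw], ...]. A call has 1 to 10 rows; each row is the pose to reach, as a shift and turn from the pose commanded when the call began, along the tool's axes at that moment; what a row does not reach only later rows make up. Full scale, the value 1, is 0.8 m for a shift and 0.5 rad for a turn. A row lasts 1/8 s, in which the tool goes at most 62.5 mm and 10.7 degrees, less where a joint would pass 70% of its speed; a pose out of reach is approached as far as the arm can. A call with a number of a shift or a turn outside -1 to 1 is refused whole. A call with a gripper value outside its range is refused whole. The fingers move at their own pace and stop on an object; "squeeze" is the grip in N (left out, the last holds). Time passes only in rows, so rows that repeat a pose let the fingers close. It gives the time, the measured TCP pose, the force, the opening and the grip force at its end, in the units of the state.
- bot.observe(): the state, without advancing time (a new reading comes with each control period).
- imaging.read_camera(name): name is "scene" or "top" or "wrist"; returns the picture (384x512x3 uint8, red, green, blue); there is no depth.
- imaging.camera_info(name): a dict with "K" (3x3 intrinsics, pixels), "eye" and "attitude" of the camera in the world. Camera axes: x right, y down, z forward; pixel columns grow to the right and rows downward; lengths in mm; the calibration is good to about 2 mm. The wrist camera is an equidistant fisheye: a pixel r from the principal point sees the ray r / f radians off the axis. A picture is of the moment at which its call begins: read the wrist's pose just before it. camera_info takes no time and is no camera call; for the wrist camera it gives the pose at the moment of the call.
- bot.job_done(): hands the job in; it is judged then, once.
The state is a dict: "clock": time; "joint_pos": joint angles; "joint_vel": joint speeds; "effort": joint torques, N m; "tool_pos": TCP position; "eef_rot": TCP orientation; "contact_force": force on the tool from outside, world axes, zero at the start; "torque": the same for the moment, N m; "finger_gap": finger opening in mm; "grip_force": force on a finger pad.
Only numpy, scipy, OpenCV 4.12 (cv2) and the standard library are available. Lean on these libraries where they do the work, as an engineer would, in place of code of your own. Each camera call takes 0.05 s, during which the arm holds its last target. There are 200 camera calls.

## Working session

There is one attempt and no reset: what is moved stays moved. The work goes in short steps, Python scripts to look and compute and a tool call to move; the robot and the scene stay as the last step left them, time stands still between calls to the robot, and variables do not carry over. Pictures are saved under pics/ and viewed, at most 10 in all, crops included, and the job is handed in when it is done.

Besides the shell and the picture viewer there is one more tool, called after "Call:" by a JSON object that holds its "method" and its "body", one argument or row to a line. apply_moves: Moves the arm, as the interface text tells. Its arguments: {"type":"object","properties":{"deltas":{"type":"array"},"squeeze":{"type":"number"}},"required":["deltas"]}

```bash
mkdir -p pics
python3 - <<'E'
from rig import bot, imaging
import cv2
s=bot.observe();print({k:s[k] for k in('clock','tool_pos','eef_rot','finger_gap')})
for n in('scene','top'):
    cv2.imwrite(f'pics/{n}1.png',imaging.read_camera(n)[:,:,::-1]);print(n,imaging.camera_info(n))
E
```

```text
{'clock': 0.0, 'tool_pos': array([ 245.89945134, -491.29744883,  194.47420223]), 'eef_rot': array([[ 8.94374912e-01,  4.47317889e-01, -4.72730449e-04],
       [ 4.47317979e-01, -8.94373199e-01,  1.79056613e-03],
       [ 3.78154818e-04, -1.81289825e-03, -9.99998285e-01]]), 'finger_gap': 85.0801782872323}
scene {'K': array([[474.37810457,   0.        , 259.6542735 ],
       [  0.        , 474.37810457, 193.37660119],
       [  0.        ,   0.        ,   1.        ]]), 'eye': array([1040.15396043,  231.26100528, 1107.09645555]), 'attitude': array([[-0.39177323,  0.80086731, -0.45290759],
       [ 0.91997452,  0.33420558, -0.20482558],
       [-0.01267387, -0.49690862, -0.86771032]])}
top {'K': array([[379.28458166,   0.        , 257.98267905],
       [  0.        , 379.28458166, 196.10867812],
       [  0.        ,   0.        ,   1.        ]]), 'eye': array([391.96933618,  -1.97423891, 881.06807959]), 'attitude': array([[-0.07277351, -0.97033687,  0.23054364],
       [-0.99734798,  0.07056912, -0.01780443],
       [ 0.00100704, -0.23122793, -0.97289909]])}
```

View pics/top1.png

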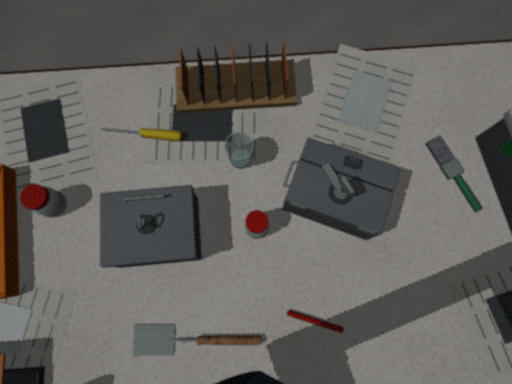

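View pics/scene1.png

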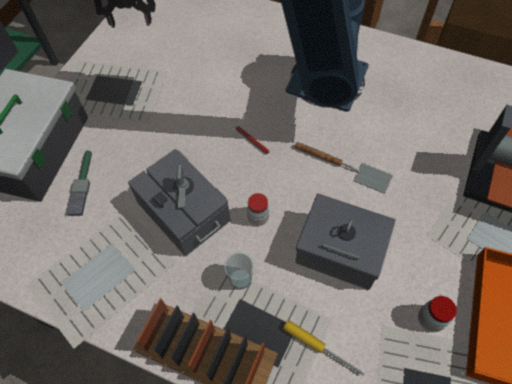

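The chest is at about (343,188) in the top view, with its keeper at (353,160). In the scene view it is at (180,195). The ring-key tin is the other box. Next I'll zoom in on the chest.

Run:
```python
import cv2,numpy as np
a=cv2.imread('pics/top1.png')[140:235,285:405];b=cv2.imread('pics/scene1.png')[145:240,125:245]
f=lambda i:cv2.convertScaleAbs(cv2.resize(i,None,fx=6,fy=6,interpolation=cv2.INTER_CUBIC),alpha=1.6)[:570]
cv2.imwrite('pics/ca.png',f(a));cv2.imwrite('pics/cb.png',f(b))
```

```text
(no output)
```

View pics/ca.png

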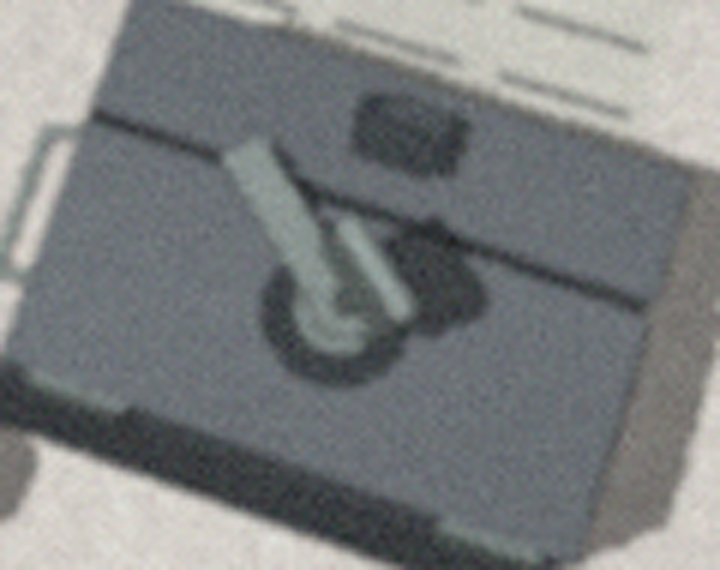

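View pics/cb.png

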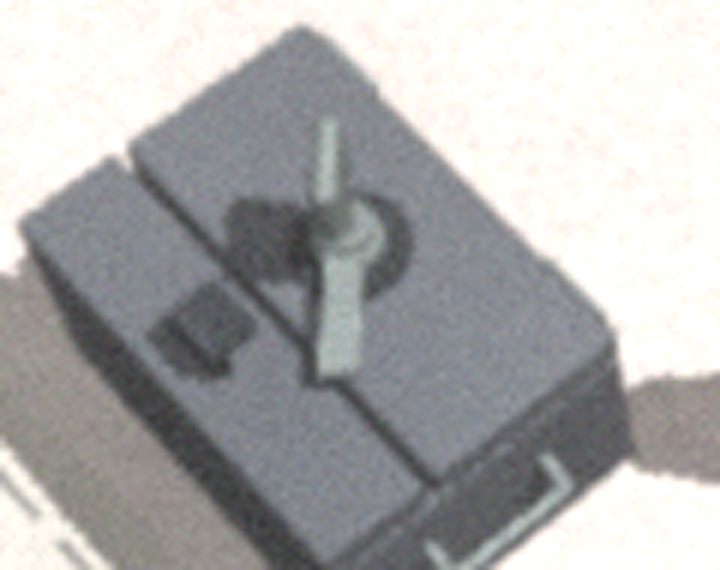

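The top crop shows the bow's top edge from (345,222) to (408,315), the keeper top at about (411,125), the tongue end at (248,150) and the collar at (337,318). In the scene crop the keeper is at about (215,315), the tongue end at (338,375) and the bow top at (328,155).

```bash
cat > h.py <<'E'
from rig import bot, imaging
import numpy as np
def ray(n,px):
    c=imaging.camera_info(n);d=c['attitude']@np.linalg.inv(c['K'])@[px[0],px[1],1];return c['eye'],d/np.linalg.norm(d)
def plane(n,px,z):
    e,d=ray(n,px);return e+d*(z-e[2])/d[2]
def tri(pa,pb):
    (e,d),(f,g)=ray('top',pa),ray('scene',pb)
    s,t=np.linalg.lstsq(np.c_[d,-g],f-e,rcond=None)[0];p,q=e+s*d,f+t*g
    return (p+q)/2,np.linalg.norm(p-q)
A=lambda x,y:(285+x/6-.42,140+y/6-.42)
B=lambda x,y:(125+x/6-.42,145+y/6-.42)
E
python3 - <<'E'
from h import *
np.set_printoptions(precision=1,suppress=True)
print('keep tri',tri(A(411,125),B(215,315)),'planes',plane('top',A(411,125),130),plane('scene',B(215,315),130))
b1,b2=plane('top',A(345,222),179),plane('top',A(408,315),179);print('bow',b1,b2,(b1+b2)/2,np.linalg.norm(b1-b2))
print('bow scene',plane('scene',B(328,120),179),plane('scene',B(325,190),179))
t=tri(A(248,150),B(338,375));print('tip',t)
print('collar',plane('top',A(337,318),112),plane('scene',B(360,245),112))
tp=[plane('top',A(x,y),110) for x,y in((135,0),(690,175),(548,560),(5,365))];print(tp,[np.linalg.norm(tp[i]-tp[i-1]) for i in range(4)])
E
```

```text
keep tri (array([ 630.6, -215.5,  130.8]), np.float64(6.114461058310945)) planes [ 631.8 -218.8  130. ] [ 630.1 -212.5  130. ]
bow [ 585.2 -179.2  179. ] [ 553.1 -195.4  179. ] [ 569.1 -187.3  179. ] 35.88019295751653
bow scene [ 556.8 -192.1  179. ] [ 585.7 -178.   179. ]
tip (array([ 630.2, -162.1,  117.4]), np.float64(3.933840430793336))
collar [ 569.2 -189.1  112. ] [ 570.8 -182.   112. ]
[array([ 692.5, -131.3,  110. ]), array([ 612.5, -320.8,  110. ]), array([ 480.1, -250.8,  110. ]), array([561.3, -72.4, 110. ])] [np.float64(143.801740765933), np.float64(205.67000564762188), np.float64(149.75985068108704), np.float64(195.96389529917994)]
```

Call:
{"method": "apply_moves", "body": {
  "deltas": [
    [0.05,-0.015,-0.05,0,80],
    [0.533,-0.159,-0.055,0,80],
    [0.533,-0.159,-0.055,0,80],
    [0.533,-0.159,-0.055,0,80],
    [0.533,-0.159,-0.055,0,80],
    [0.533,-0.159,-0.055,0,80],
    [0.533,-0.159,-0.055,0,80],
    [0.533,-0.159,-0.055,0,80],
    [0.533,-0.159,-0.055,0,80],
    [0.533,-0.159,-0.055,0,80]
  ]
}}

```text
clock: 1.35
tool_pos: [569.8, -187.8, 238.8]
eef_rot: [[0.894, 0.447, -0.001], [0.447, -0.894, 0.0], [-0.001, -0.001, -1.0]]
contact_force: [0.1, -0.5, -0.2]
finger_gap: 68.2
grip_force: 0.0
```

Run:
```python
from h import *
import cv2
np.set_printoptions(precision=3,suppress=True)
s=bot.observe();print(s['clock'],s['tool_pos'],s['eef_rot'],s['joint_pos'],s['contact_force'])
c=imaging.camera_info('wrist');print(c)
np.savez('w1.npz',**c)
i=imaging.read_camera('wrist')[:,:,::-1];cv2.imwrite('pics/w1raw.png',i);cv2.imwrite('pics/w1.png',cv2.convertScaleAbs(cv2.resize(i,(800,600),interpolation=cv2.INTER_CUBIC),alpha=1.5))
```

```text
1.35 [ 569.82  -187.766  238.817] [[ 0.894  0.447 -0.001]
 [ 0.447 -0.894  0.   ]
 [-0.001 -0.001 -1.   ]] [-0.504  0.327  1.335 -0.001  1.481  0.603] [ 0.109 -0.536 -0.191]
{'K': array([[297.319,   0.   , 257.671],
       [  0.   , 297.319, 193.326],
       [  0.   ,   0.   ,   1.   ]]), 'eye': array([ 637.99 , -153.872,  416.462]), 'attitude': array([[ 0.447, -0.853, -0.268],
       [-0.894, -0.427, -0.135],
       [ 0.   ,  0.3  , -0.954]])}
```

View pics/w1.png

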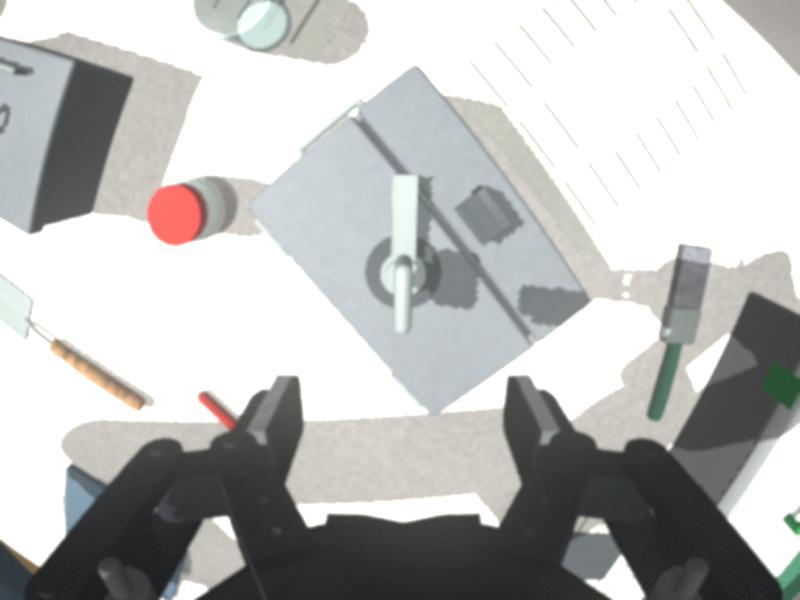

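The wrist view shows the tongue end at (405,177), the bow top from (403,262) to (402,330), the keeper at about (485,213) and the lid corners at (415,68), (590,298), (433,412) and (250,205). I'll zoom in on the key and keeper.

Run:
```python
import cv2
i=cv2.imread('pics/w1raw.png')[105:225,225:345]
cv2.imwrite('pics/w1c.png',cv2.convertScaleAbs(cv2.resize(i,(600,600),interpolation=cv2.INTER_CUBIC),alpha=1.25))
```

```text
(no output)
```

View pics/w1c.png

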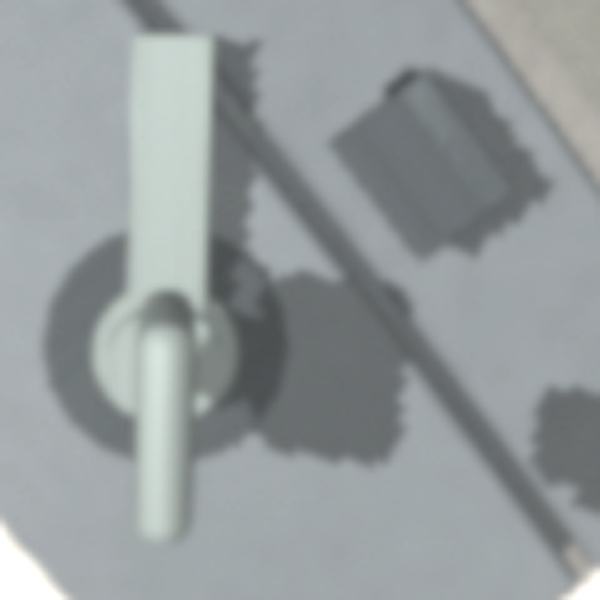

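Crop (×5): keeper top corners at (332,145), (422,258), (512,188) and (420,72). The tongue end is at (132–213,37), the collar centre at (166,345), the bow top line at x≈163 and the seam runs from (140,0) to (575,555).

Run:
```python
from h import *
np.set_printoptions(precision=3,suppress=True)
c=np.load('w1.npz');K=c['K']
def W(x,y,z,s=5,o=(225,105)):
    p=np.array([o[0]+(x+.5)/s-.5,o[1]+(y+.5)/s-.5]);d=(p-K[:2,2])/K[0,0];r=np.hypot(*d)
    v=c['attitude']@np.r_[d/r*np.sin(r),np.cos(r)];return (c['eye']+v*(z-c['eye'][2])/v[2])[:2]
ang=lambda v:np.arctan2(v[1],v[0])
k=[W(x,y,130) for x,y in((332,145),(422,258),(512,188),(420,72))]
kc=np.mean(k,0);print('keeper',kc,'sizes',[np.linalg.norm(k[i]-k[i-1]) for i in range(4)])
print('near edge normal',ang(k[0]-k[1])-np.pi/2)
print('seam normal',ang(W(140,0,110)-W(575,555,110))-np.pi/2)
l=[W(x,y,110,1.5625,(0,0)) for x,y in((415,68),(590,298),(433,412),(250,205))]
print('lid',[np.linalg.norm(l[i]-l[i-1]) for i in range(4)],ang(l[0]-l[1])-np.pi/2,ang(l[3]-l[2])-np.pi/2,ang(l[0]-l[3]),ang(l[1]-l[2]))
te=W(172.5,37,118);col=W(166,345,112);print('tip',te,'collar',col)
b=[W(163,330,179),W(163,542,179)];print('bow',b,np.mean(b,0),ang(b[0]-b[1]),np.linalg.norm(b[0]-b[1]))
print('tongue edges',ang(W(132,37,118)-W(128,270,118)),ang(W(213,37,118)-W(207,270,118)))
for a in(col,np.mean(b,0)):print('keeper dir',ang(kc-a),np.linalg.norm(kc-a),'tip',ang(te-a),np.linalg.norm(te-a))
```

```text
keeper [ 630.499 -213.726] sizes [np.float64(22.341280892169387), np.float64(28.780569383257173), np.float64(22.752986057339964), np.float64(29.43877128050736)]
near edge normal -0.4121088192156863
seam normal -0.42434304596349826
lid [np.float64(142.99416982949938), np.float64(201.57609015502513), np.float64(145.53387811497296), np.float64(202.32317190671895)] -0.41462479442998745 -0.4272478407916096 -0.4360922029217695 -0.4306940176906486
tip [ 630.304 -159.457] collar [ 571.888 -187.245]
bow [array([ 588.478, -178.329]), array([ 555.217, -194.945])] [ 571.848 -186.637] 0.4633123886101749 37.18079143003283
tongue edges 0.44269575196802036 0.44355010187448934
keeper dir -0.42436259486694494 64.31573000642705 tip 0.4440149330190607 64.68890795242906
keeper dir -0.4326870504047931 64.60470090814472 tip 0.4352302547340385 64.4661560525115
```

Call:
{"method": "apply_moves", "body": {
  "deltas": [
    [0.001,0,0.02,0.036,70],
    [0.001,0,0.05,0.036,70],
    [0.001,0,0.08,0.036,70],
    [0.001,0,0.1,0.036,70],
    [0.001,0,0.118,0.036,70],
    [0.001,0,0.118,0.036,70],
    [0.001,0,0.118,0.036,40],
    [0.001,0,0.118,0.036,25],
    [0.001,0,0.118,0.036,25],
    [0.001,0,0.118,0.036,25]
  ],
  "squeeze": 35
}}

```text
clock: 2.65
tool_pos: [571.4, -187.0, 145.3]
eef_rot: [[0.902, 0.431, 0.001], [0.431, -0.902, -0.0], [0.0, 0.0, -1.0]]
contact_force: [0.7, -0.5, 0.2]
finger_gap: 21.4
grip_force: 0.0
```

Run:
```python
from h import *
import cv2
s=bot.observe();print(s['clock'],s['joint_pos'],s['contact_force'])
i=imaging.read_camera('wrist')[:,:,::-1][100:384,120:400];cv2.imwrite('pics/w2.png',cv2.convertScaleAbs(cv2.resize(i,(590,598)),alpha=1.3))
```

```text
2.65 [-5.01708396e-01  3.85060737e-01  1.48095215e+00  1.38564234e-05
  1.27500368e+00  6.23165405e-01] [ 0.70527445 -0.47799029  0.2118766 ]
```

View pics/w2.png

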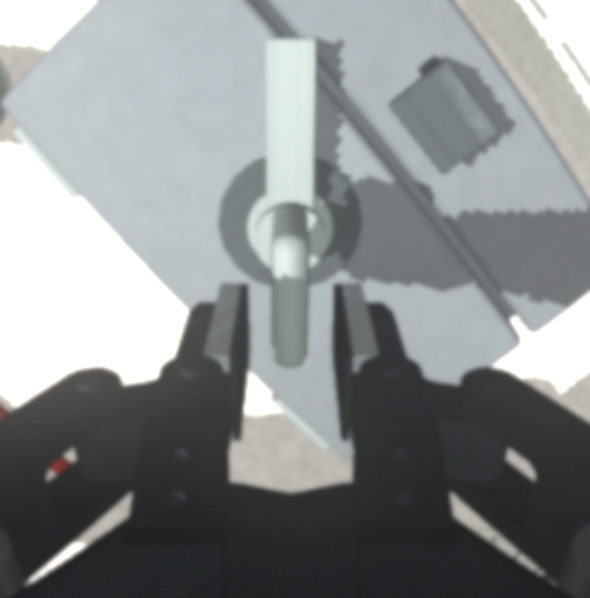

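The bow (290, 235–365) is centred between the pads and parallel to them, so I'll close.

Call:
{"method": "apply_moves", "body": {
  "deltas": [
    [0,0,0,0,10],
    [0,0,0,0,0],
    [0,0,0,0,0],
    [0,0,0,0,0],
    [0,0,0,0,0]
  ],
  "squeeze": 35
}}

```text
clock: 3.32
tool_pos: [571.2, -187.0, 144.9]
eef_rot: [[0.902, 0.431, -0.0], [0.431, -0.902, 0.0], [-0.0, -0.0, -1.0]]
contact_force: [-0.1, -0.3, 0.7]
finger_gap: -0.1
grip_force: 0.0
```

Run:
```python
from h import *
import cv2
s=bot.observe();print(s['clock'],s['finger_gap'],s['grip_force'],s['contact_force'],s['torque'])
i=imaging.read_camera('wrist')[:,:,::-1][100:384,120:400];a=cv2.convertScaleAbs(cv2.resize(i,(400,400)),alpha=1.3)
i=imaging.read_camera('scene')[:,:,::-1][110:240,110:240];b=cv2.convertScaleAbs(cv2.resize(i,(400,400)),alpha=1.6)
cv2.imwrite('pics/w3.png',np.hstack([a,b]))
```

```text
3.325 -0.11793864746287508 0.0 [-0.10011405 -0.26120583  0.74478623] [-0.01037974 -0.04909541 -0.03304585]
```

View pics/w3.png

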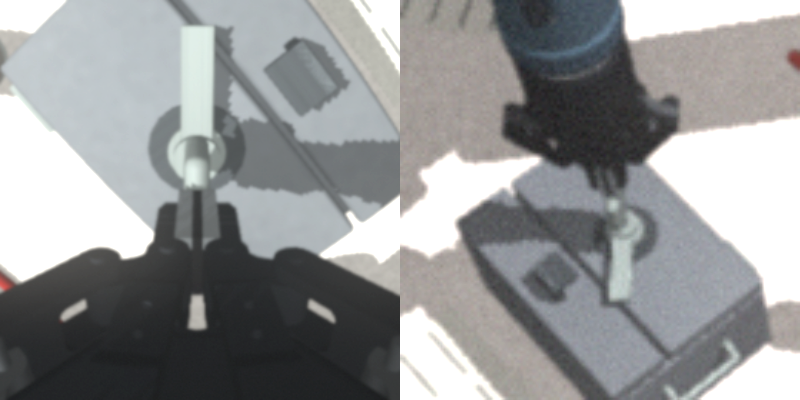

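Run:
```python
from h import *
import cv2
c=imaging.camera_info('wrist');s=bot.observe();K=c['K'];R=s['eef_rot'];T=s['tool_pos']
def P(p):
    v=c['attitude'].T@(np.array(p)-c['eye']);th=np.arctan2(np.hypot(*v[:2]),v[2]);return K[:2,2]+K[0,0]*th*v[:2]/np.hypot(*v[:2])
o=np.array([160,180])
for n,p in dict(tcp=T,padR=T+R@[11,0,0],padback=T+R@[11,0,-38],bowN179=[571.5+18,-187+8.6,179],bowF179=[571.5-18,-187-8.6,179],bowN145=[589.5,-178.4,145],ax=[571.5,-187,112]).items(): print(n,(P(p)-o)*6,P(p))
i=imaging.read_camera('wrist')[:,:,::-1][180:280,160:350]
a=cv2.convertScaleAbs(cv2.resize(i[:, 50:150],(600,600),interpolation=cv2.INTER_CUBIC),alpha=1.6)
cv2.imwrite('pics/w4.png',a)
```

```text
tcp [583.49314969 258.34094055] [257.24885828 223.05682343]
padR [583.4417485  162.90935597] [257.24029142 207.15155933]
padback [583.29967242 314.09675904] [257.21661207 232.34945984]
bowN179 [584.4230747  198.32540351] [257.40384578 213.05423392]
bowF179 [584.54274036 585.92349922] [257.42379006 277.65391654]
bowN145 [584.36342152  80.39976754] [257.39390359 193.39996126]
ax [584.35762963 153.40384693] [257.39293827 205.56730782]
```

View pics/w4.png

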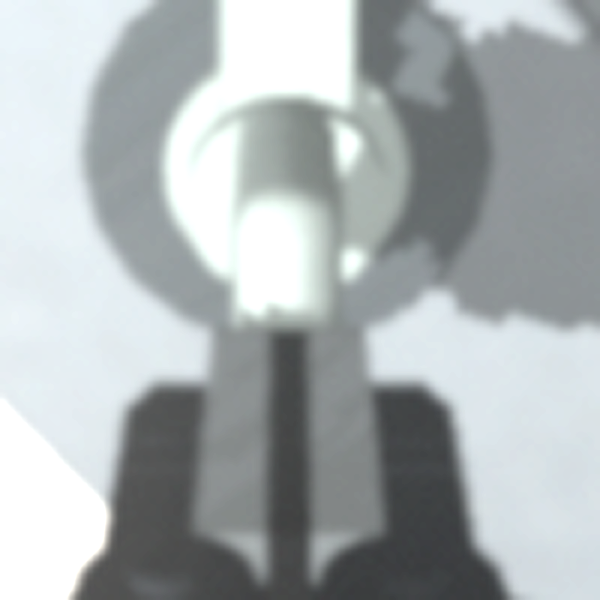

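The pads have shut on nothing. In the wrist image their tips appear about 36 mm higher than the stated TCP, just above the bow. I'll check that in the scene camera.

Run:
```python
from h import *
import cv2
c=imaging.camera_info('scene');s=bot.observe();T=s['tool_pos'];R=s['eef_rot']
def P(p):
    v=c['K']@c['attitude'].T@(np.array(p)-c['eye']);return v[:2]/v[2]
o=np.array([150,140])
for h in(0,19,36,54,73):
  print(h,[np.round((P(T+R@[x,0,-h])-o)*10) for x in(-11,11)])
i=imaging.read_camera('scene')[:,:,::-1][140:200,150:210]
cv2.imwrite('pics/s4.png',cv2.convertScaleAbs(cv2.resize(i,(600,600),interpolation=cv2.INTER_CUBIC),alpha=1.8))
```

```text
0 [array([307., 339.]), array([304., 417.])]
19 [array([295., 296.]), array([291., 375.])]
36 [array([283., 257.]), array([279., 337.])]
54 [array([271., 214.]), array([266., 294.])]
73 [array([257., 167.]), array([252., 249.])]
```

View pics/s4.png

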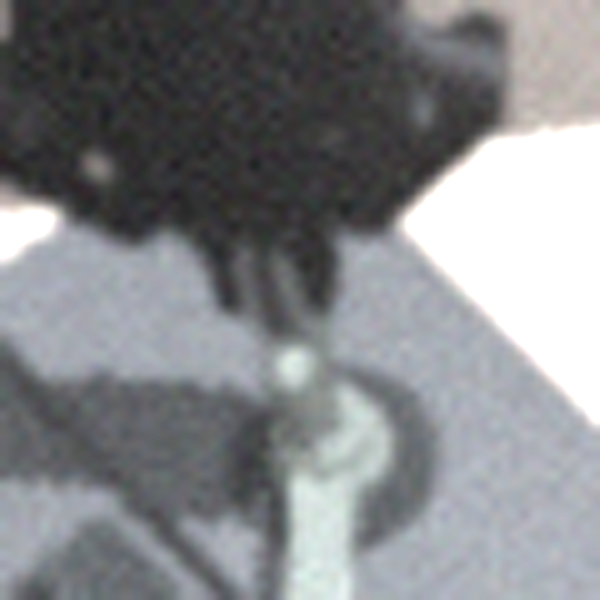

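Both views put the fingertips at z≈181, about 36 mm above the reported TCP. I'll open, go 33 mm lower while watching the force, and close again.

Call:
{"method": "apply_moves", "body": {
  "deltas": [
    [0,0,-0.005,0,60],
    [0,0,-0.005,0,60],
    [0,0,-0.005,0,60],
    [0,0,0.01,0,60],
    [0,0,0.02,0,60],
    [0,0,0.03,0,60],
    [0,0,0.041,0,60],
    [0,0,0.041,0,60]
  ]
}}

```text
clock: 4.53
tool_pos: [570.6, -186.7, 111.0]
eef_rot: [[0.902, 0.431, -0.002], [0.431, -0.902, 0.001], [-0.001, -0.002, -1.0]]
contact_force: [-0.6, -0.4, -0.4]
finger_gap: 51.5
grip_force: 0.0
```

Call:
{"method": "apply_moves", "body": {
  "deltas": [
    [0,0,0,0,30],
    [0,0,0,0,10],
    [0,0,0,0,0],
    [0,0,0,0,0],
    [0,0,0,0,0],
    [0,0,0,0,0],
    [0,0,0,0,0]
  ],
  "squeeze": 35
}}

```text
clock: 5.4
tool_pos: [571.3, -186.8, 112.6]
eef_rot: [[0.902, 0.431, 0.0], [0.431, -0.902, 0.0], [0.0, 0.0, -1.0]]
contact_force: [-1.6, 3.3, 5.2]
finger_gap: 9.5
grip_force: 36.3
```

The bow is held (gap 9.5 mm, 36 N). Now I'll turn it clockwise in gentle steps.

Call:
{"method": "apply_moves", "body": {
  "deltas": [
    [0,0,0,0.1,0],
    [0,0,0,0.2,0],
    [0,0,0,0.3,0],
    [0,0,0,0.4,0],
    [0,0,0,0.5,0],
    [0,0,0,0.6,0],
    [0,0,0,0.7,0],
    [0,0,0,0.8,0],
    [0,0,0,0.9,0],
    [0,0,0,1,0]
  ]
}}

```text
clock: 6.65
tool_pos: [571.3, -186.6, 112.6]
eef_rot: [[0.998, -0.055, 0.0], [-0.055, -0.998, 0.0], [0.0, -0.0, -1.0]]
contact_force: [-1.8, 2.5, 5.9]
finger_gap: 9.5
grip_force: 36.3
```

Call:
{"method": "apply_moves", "body": {
  "deltas": [
    [0,0,0,0.1,0],
    [0,0,0,0.2,0],
    [0,0,0,0.3,0],
    [0,0,0,0.4,0],
    [0,0,0,0.5,0],
    [0,0,0,0.6,0],
    [0,0,0,0.7,0],
    [0,0,0,0.8,0],
    [0,0,0,0.9,0],
    [0,0,0,1,0]
  ]
}}

```text
clock: 7.9
tool_pos: [571.3, -186.4, 112.6]
eef_rot: [[0.85, -0.527, 0.0], [-0.527, -0.85, 0.001], [-0.0, -0.001, -1.0]]
contact_force: [-2.5, 4.1, 6.3]
finger_gap: 9.2
grip_force: 36.3
```

Run:
```python
from h import *
import cv2
s=bot.observe();R=s['eef_rot'];print(s['clock'],np.arctan2(R[1,0],R[0,0]),s['joint_pos'],s['torque'],s['contact_force'])
c=imaging.camera_info('wrist');np.savez('w5.npz',**c);print(s['tool_pos'])
i=imaging.read_camera('wrist')[:,:,::-1];cv2.imwrite('pics/w5raw.png',i)
cv2.imwrite('pics/w5.png',cv2.convertScaleAbs(cv2.resize(i[80:240,170:330],(600,600),interpolation=cv2.INTER_CUBIC),alpha=1.3))
```

```text
7.9 -0.5553598279770827 [-5.01290239e-01  4.12683861e-01  1.52349781e+00  7.36493329e-04
  1.20537925e+00  1.62460275e+00] [0.59941829 0.31337104 0.09918383] [-2.52533595  4.0700575   6.27367606]
[ 571.32551029 -186.42321915  112.63202319]
```

View pics/w5.png

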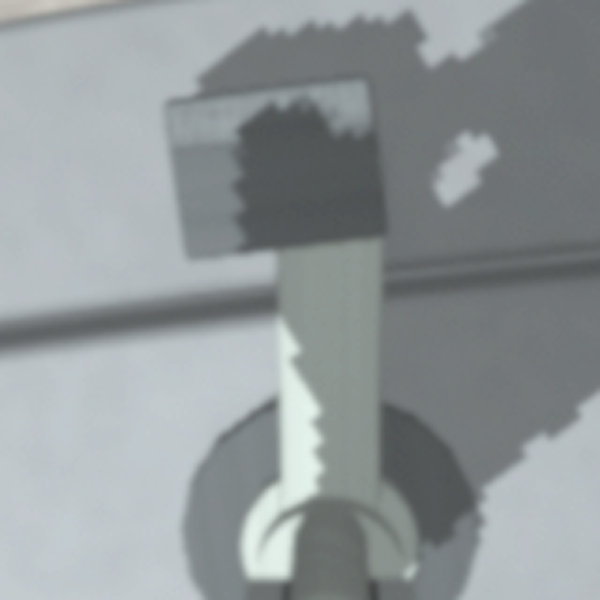

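The tongue is under the keeper and just past the middle: tongue x≈331 against the keeper's middle at 286. That matches the −0.425 rad estimate. I have now viewed 11 pictures, one over the limit of 10, so I'll use numbers only from here.

Call:
{"method": "apply_moves", "body": {
  "deltas": [
    [0,0,0,0.1,0],
    [0,0,0,0.2,0],
    [0,0,0,0.3,0],
    [0,0,0,0.4,0],
    [0,0,0,0.5,0],
    [0,0,0,0.6,0],
    [0,0,0,0.7,0],
    [0,0,0,0.82,0],
    [0,0,0,0.82,0],
    [0,0,0,0.82,0]
  ]
}}

```text
clock: 9.2
tool_pos: [571.4, -186.3, 112.6]
eef_rot: [[0.57, -0.821, 0.001], [-0.821, -0.57, 0.001], [-0.0, -0.001, -1.0]]
contact_force: [-0.5, 4.6, 5.8]
finger_gap: 9.2
grip_force: 36.4
```

Run:
```python
from h import *
np.set_printoptions(precision=3,suppress=True)
s=bot.observe();R=s['eef_rot'];print(np.arctan2(R[1,0],R[0,0]),s['contact_force'])
c=np.load('w5.npz');K=c['K']
def W(x,y,z):
    p=np.array([170+(x+.5)/3.75-.5,80+(y+.5)/3.75-.5]);d=(p-K[:2,2])/K[0,0];r=np.hypot(*d)
    v=c['attitude']@np.r_[d/r*np.sin(r),np.cos(r)];return (c['eye']+v*(z-c['eye'][2])/v[2])[:2]
ang=lambda v:np.arctan2(v[1],v[0])
k=[W(x,y,130) for x,y in((187,258),(385,235),(370,78),(165,100))];kc=np.mean(k,0)
print(kc,[np.linalg.norm(k[i]-k[i-1]) for i in range(4)],'edge dirs',ang(k[0]-k[1])-np.pi/2,ang(k[3]-k[0]),ang(k[2]-k[1]),'dir',ang(kc-[571.5,-186.8]),np.linalg.norm(kc-[571.5,-186.8]))
print('tongue',ang(W(280,260,118)-W(282,490,118)),ang(W(383,250,118)-W(379,490,118)))
print('seam',ang(W(0,338,110)-W(600,258,110))-np.pi/2)
```

```text
-0.9640234356012968 [-0.502  4.605  5.766]
[ 630.225 -214.617] [np.float64(23.27677655908634), np.float64(28.96825070057892), np.float64(22.813999374580355), np.float64(29.359209553323343)] edge dirs -0.44252276307898386 -0.43825202366621324 -0.45514154603435886 dir -0.44237830750995527 64.98006783796723
tongue -0.5588682391047524 -0.5593562390696971
seam -0.4225400499263148
```

Call:
{"method": "apply_moves", "body": {
  "deltas": [
    [0,0,0,-0.1,0],
    [0,0,0,-0.2,0],
    [0,0,0,-0.3,0],
    [0,0,0,-0.4,0],
    [0,0,0,-0.5,0],
    [0,0,0,-0.6,0],
    [0,0,0,-0.7,0],
    [0,0,0,-0.8,0],
    [0,0,0,-0.9,0],
    [0,0,0,-0.9,0]
  ]
}}

```text
clock: 10.45
tool_pos: [571.3, -186.4, 112.6]
eef_rot: [[0.871, -0.491, 0.0], [-0.491, -0.871, 0.001], [0.0, -0.001, -1.0]]
contact_force: [-1.3, 4.1, 6.1]
finger_gap: 9.2
grip_force: 36.3
```

Call:
{"method": "apply_moves", "body": {
  "deltas": [
    [0,0,0,-0.08,0],
    [0,0,0,-0.16,0],
    [0,0,0,-0.16,0],
    [0,0,0,-0.16,0]
  ]
}}

```text
clock: 10.95
tool_pos: [571.3, -186.5, 112.6]
eef_rot: [[0.907, -0.42, 0.0], [-0.42, -0.907, 0.001], [0.0, -0.001, -1.0]]
contact_force: [-2.0, 3.8, 5.8]
finger_gap: 9.6
grip_force: 36.3
```

Run:
```python
from h import *
import cv2
np.set_printoptions(precision=3,suppress=True)
s=bot.observe();R=s['eef_rot'];print(s['clock'],np.arctan2(R[1,0],R[0,0]),s['contact_force'],s['torque'])
c=imaging.camera_info('wrist');np.savez('w6.npz',**c)
i=imaging.read_camera('wrist');cv2.imwrite('pics/w6raw.png',i[:,:,::-1])
# tongue is in line with the image columns: print grey profile across columns at a few rows
g=cv2.GaussianBlur(cv2.cvtColor(i,cv2.COLOR_RGB2GRAY),(3,3),0)
for r in(95,100,105,112,120,130,140,150,158,166,174,185,195): print(r,g[r,205:315:3])
```

```text
10.95 -0.43377703820100477 [-1.989  3.82   5.788] [0.539 0.271 0.079]
95 [139 139 139 141 141 142 141 141 141 141 141 134 111  92  89  90  89  88
  89  89  89  89  90  89  88  88  88  89  89  89  90 114 137 140 141 142
 143]
100 [141 142 141 141 142 142 142 142 141 139 136 102  88  88  89  88  88  88
  88  88  89  89  88  88  88  88  88  89  89  89  89 112 141 142 143 143
 138]
105 [143 143 143 144 144 143 143 142 122 103 101 101 100  99  99  98  98  99
  98  98  98  98  98  97  98  97  91  85  88  88  88  98 136 140 141 140
 110]
112 [142 142 143 143 143 144 144 144 129 100  99  98  98  98  98  97  97  97
  97  97  97  96  96  96  96  96  89  87  89  89  89  90  89  88  89  89
  89]
120 [144 143 143 143 143 143 144 144 130 101 101 100 100 100 100 100  94  79
  71  83  80  90  92  98  99  98  91  85  89  89  89  89  89  89  89  89
  89]
130 [146 145 145 144 143 143 143 142 128 102 102 102 101 100  78  67  67  67
  66  66  66  66  66  65  65  65  65  83  88  89  89  88  87  89 105 122
  94]
140 [146 146 146 145 144 143 142 143 130 104 103 102 102 100  79  67  67  67
  66  66  66  66  
[... 296 characters left out ...]
14 113 114 112  95  72  72  72  72  72  72  72  72  72  71  72  72  72
  72]
166 [141 142 144 144 143 143 143 143 142 143 144 144 144 162 177 180 168 120
 113 113 113 112  98  92  92  93  93  92  92  92  91  91  91  91  90  90
  90]
174 [150 151 151 152 152 151 151 152 152 152 152 153 152 162 177 179 152 115
 113 112 113 111  97  93  93  93  92  92  93  93  93  92  92  91  91  91
  92]
185 [152 152 153 154 154 154 154 153 152 152 151 151 147 150 175 179 181 179
 140 112 113 111  94  92  92  93  92  92  93  93  93  93  92  91  91  91
  91]
195 [152 153 153 153 153 153 152 150 121  94 100 102 101 129 175 179 180 165
 124 112 112 110  83  66  66  65  66  82  93  93  93  92  92  92  92  91
  92]
```

In pixel columns the keeper spans 229.5–285 (centre ≈257.3) and the tongue 243.5–271 (centre ≈257.2), so it is squarely under. I'll release and rise.

Call:
{"method": "apply_moves", "body": {
  "deltas": [
    [0,0,0,0,30],
    [0,0,0,0,60],
    [0,0,0,0,60],
    [0,0,0,0,60],
    [0,0,-0.03,0,60],
    [0,0,-0.07,0,60],
    [0,0,-0.12,0,60],
    [0,0,-0.12,0,60],
    [0,0,-0.12,0,60]
  ]
}}

```text
clock: 12.12
tool_pos: [570.9, -186.9, 207.6]
eef_rot: [[0.907, -0.421, -0.0], [-0.421, -0.907, 0.0], [-0.001, -0.0, -1.0]]
contact_force: [0.3, 0.0, -0.8]
finger_gap: 51.1
grip_force: 0.0
```

Run:
```python
from h import *
import cv2
np.set_printoptions(linewidth=200)
s=bot.observe();R=s['eef_rot'];print(s['clock'],s['tool_pos'],np.arctan2(R[1,0],R[0,0]),s['contact_force'],s['finger_gap'])
i=imaging.read_camera('wrist');cv2.imwrite('pics/w7raw.png',i[:,:,::-1])
g=cv2.GaussianBlur(cv2.cvtColor(i,cv2.COLOR_RGB2GRAY),(3,3),0)
for r in range(110,200,6): print(r,g[r,217:301:2])
```

```text
12.125 [ 570.94630781 -186.88424009  207.62377455] -0.4342406784937995 [ 0.26805306  0.04416337 -0.83396462] 51.11538861975969
110 [142 142 141 141 141 141 141 142 142 142 141 126 105 101 101 102 102 102 103 102 103 103 103 104 104 104 102 102  94  88  89  89  92 111 135 142 142 142 142 142 137 115]
116 [142 143 143 142 142 142 142 142 142 142 141 125 104 101 101 100 101 101 100 100 100 100 100  99  99  99  99  99  93  87  89  90  90  99 125 140 141 141 141 141 139 118]
122 [143 143 143 144 144 143 141 140 140 140 139 124 103  99  99  98  98  98  98  98  97  97  97  97  97  97  96  96 100 127 140 141 142 142 141 140 140 140 139 140 140 139]
128 [144 143 144 144 144 143 142 141 140 140 139 125 106 103 103 104 106 107 107 107 108 108 108 108 104  98  97  98 105 129 140 142 143 143 143 143 142 139 135 137 139 141]
134 [142 142 142 141 139 140 139 139 138 137 137 136 136 137 138 148 169 176 179 179 179 179 179 175 149  97  87  88 106 132 137 138 138 136 122  97  88  87  86  87  94 120]
140 [ 85  84  84  84  84  84  85  84  84  84  83  83  83  83  84 106 157 175 178 179 179 178 178 174 14
[... 936 characters left out ...]
145]
176 [150 151 151 151 151 151 150 131 105  99 100 100 101 117 152 164 154 130  95  86  86  85  85  96 105 109 102  81  70  69  69  68  70  82  95 105 121 136 145 147 146 145]
182 [150 151 151 152 151 151 145 118 102 100 100 103 131 166 163 168 166 130 116 121 118 109  95  95 108 109 107 106  86  71  70  69  70  82 123 145 147 147 146 146 147 146]
188 [152 152 153 154 154 154 148 123 103 100 101 103 130 166 172 174 167 162 182 194 181 156 132 109 110 112 112 109  98  95  94  96  99 112 139 148 148 147 147 147 147 146]
194 [156 155 154 154 154 154 154 150 126 104 101 101 102 118 151 171 167 161 184 198 184 158 132 110 110 116 125 112 100 100 100 100 118 142 147 147 147 147 147 146 146 145]
```

Tongue columns 248–266 (centre 257) and keeper 239.3–274.5 (centre 256.9): the key stayed centred after release. Handing in.

```bash
python3 -c "
from rig import bot
print(bot.job_done())"
```

```text
the job is handed in; nothing more can be done
None
```

I turned the chest key clockwise to about 30° past the keeper, brought it back until the tongue lay squarely under it, released it and handed the job in at about 12 s; the cash tin's key was not touched, and I viewed 11 pictures, one over the limit of 10.

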